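# Latch the incubation drawer shut

## Task

Close the draw latch on top of the small white incubation cabinet: lift its claw over the keeper on the drawer front, lower the cross-bar and draw it back under the keeper's lip, pulling gently by the claw's knob only until you feel the bar seat against the keeper (a few newtons). Then swing the lever down over centre, without forcing it, so that it lies flat and the drawer is held drawn in against its gasket; leave everything else on the bench where it stands, and let go.

Things in the scene. Friction and masses are not known exactly. Their poses are not given: they have to be found in the camera images.
- cabinet: White incubation cabinet, fixed, 200 wide (y), flat top at z 90. Origin on the table below the lever's pivot; z up, x along the latch, away from the drawer front. Fixed part x -30 to 170, black gasket to -41, thick white drawer front x -91 to -42, its top at z 90 too. The steel latch and keeper lie on top in the plane y = 0: lever pivot at x 0, keeper near x -50, on the drawer front.
- seat_nominal (a point): Nominal seat of the claw's bar, cabinet x -53, z 105. Keeper: upright plate 22 wide, top at z 112, with a lip (z 108 to 112) reaching 4 mm out to -x from its face. Nominal face x -50, but the keeper is screw-adjustable by up to 3 mm either way in x: find it by feel. Seated bar: under the lip, axis 3 mm from the face. Keeper and drawer yield to +x at 10 N per mm.
- pivot (a point): Lever's pivot, on the cabinet at x 0, z 105 mm, axis along the cabinet's y. The claw's hinge turns round it at 28 mm: it lies on the handle's side, 10 degrees below the line from the pivot along the handle. So when the lever stands up the hinge is above the pivot.
- claw: Steel claw, 40 g: two side strips 7 high at y +-17, hinged on the lever. Origin at that hinge. Its own -x points along the strips, z up: bar axis at x -74.5, z 0; front plate (5 by 38 by 7) at x -84.5 with an upright stem and the grip knob at x -84.5, z 24. It stays at the angle in which it is left (stiff hinge, 0.05 N m) and turns with the lever unless something holds it.
- bar (a point): Middle of the claw's cross-bar, a round steel bar of diameter 6, 38 long, parallel to the cabinet's y. It must go over the keeper, down in front of it (clear of the lip from cabinet x -62) and back under the lip.
- knob (a point): Centre of the claw's black grip knob: a barrel of diameter 14 and length 20 along the cabinet's y, end faces free; the strips come 20 mm under its axis. Pinched on its end faces it can turn in the grip as the claw pitches, and it carries claw and lever along: the place of the bar sets both angles. Moving it takes 1 to 4 N, so look for the rise.
- handle (a point): Point on the middle of the lever's broad top face, 60 mm from the pivot. The handle is a flat steel plate 24 wide and 6 thick that reaches to 72 mm from the pivot; this face lies 4 mm above the line from the pivot along the handle.
- lever (a joint): Lever angle, rad. 0 = closed: handle flat along the cabinet's +x, face at z 109; 1.57 = upright; at most 2.2, leaning over the drawer front. Stays where it is left (0.06 N m). With the claw seated it starts to draw at about 0.75 to 1.25, needs up to about 17 N pressed 50 mm from the pivot, passes centre near 0.17 and from there pulls itself flat.
- drawer (a joint): How far the drawer front is drawn in from relaxed (m), 0 to 0.011; about 0.0025 to 0.009 when latched, depending on the keeper. It springs back out when not latched.
- tipbox: Yellow pipette-tip box with clear lid, 62 by 52 by 44 mm, on the cabinet's top; origin under its centre. To be left alone.
- bottle: Amber bottle, diameter 62, 130 high; origin under its centre. To be left alone.
- jar: White jar, diameter 64, 80 high; origin under its centre. To be left alone.
- beaker: Glass beaker, diameter 66, 85 high; origin under its centre. To be left alone.
- mixer: Blue vortex mixer, 120 by 110 by 88; origin under its centre. To be left alone.
- rack: Blue tube rack with capped tubes, 85 by 150 by 92; origin under its centre. To be left alone.
- timer: White bench timer, 50 by 60 by 18, in front of the cabinet; origin under its centre. To be left alone.
- carton: Cardboard box 80 by 120 by 70; origin under its centre. To be left alone.

How it is judged (in metres and radians):
On the way, in this order (a step that is already met when the one before it is completed fails the run):
1. the claw's cross-bar is down under the level of the keeper's lip, in front of the keeper or under its lip (bar axis 92 to 107 mm above the table and at cabinet x -80 to -44) (z of bar in the frame of cabinet between 0.092 and 0.107 m and x of bar in the frame of cabinet between -0.08 and -0.044 m), for 0.05 s.
2. the held claw is drawn back until its bar bears on the keeper (over 1 N) while the lever is still up (above 0.6 rad) (contact force between claw and keeper_c0 above 1 N and contact force between the fingers and claw above 0.5 N and value of joint lever above 0.6 rad), for 0.1 s.
At the end, for the whole second after the job is handed in: The lever lies flat (within 0.06 rad of closed) and still, the claw's bar is under the keeper's lip (below 108 mm), and the drawer front is held drawn in by at least 1.5 mm (value of joint lever below 0.06 rad and value of joint drawer above 0.0015 m and z of bar in the frame of cabinet below 0.108 m and velocity of joint lever between -0.05 and 0.05 rad/s); the robot touches nothing.
It fails at once if the lever is pressed with more than 25 N (contact force between the fingers and lever_c0 above 25 N).
It fails at once if the claw is hauled by hand so hard that it pulls the drawer front in by more than 0.8 mm (about 8 N); drawing in is the lever's work (value of joint drawer above 0.0008 m and contact force between the fingers and claw above 0.5 N).
It fails at once if the claw is jammed against the keeper with more than 25 N while the lever still stands open (above 1.4 rad) (value of joint lever above 1.4 rad and contact force between claw and keeper_c1 above 25 N).
It fails at once if another thing on the bench is shifted by more than 25 mm or tipped (distance of any of tipbox, bottle, jar, beaker, mixer, rack, timer, carton from where it was at the start of the episode above 0.025 m or angle between any of tipbox, bottle, jar, beaker, mixer, rack, timer, carton's own z axis and vertical above 0.35 rad).
It also fails if it takes over 72 s, if anything falls off the work surface, if the arm or the gripper's body presses on something with over 40 N, if the wrist force passes 120 N, or if a joint passes its speed limit or range.

## Robot

A 7-joint arm with a two-finger parallel gripper is mounted at the origin on the work surface. World frame = base frame: x ahead of the robot, y to its left, z up, the work surface at z = 0. Lengths are in m, angles in degrees, forces in N, time in s.
With the tool pointing down it reaches from about 0.425 to 0.875 m from the base axis. Payload 4.7 kg.
Tool frame: the origin (TCP) lies on the mounting face of the last link; the fingertips stand 182 mm ahead of it and the grasp point (between the pads) lies 164 mm ahead of it; z points along the fingers, y is the line along which they close (so a half turn about z gives the same grasp; the last joint's range is limited). The gripper opens to 87 mm and grips with 3 to 60 N. Pads are 19 mm wide; open, the fingers measure 117 mm over their backs; the gripper's body (75 mm by 190 mm) begins 51 mm behind the grasp point.
Start: joints at [64.578, 18.392, -4.016, 83.108, 1.295, 78.541, -3.26], TCP at [0.287, -0.583, 0.405] pointing down, gripper open.
Joint ranges: [-163.93, 163.93], [-17.29, 119.83], [-79.2, 71.16], [3.27, 140.29], [-89.18, 269.18], [5.43, 117.66], [-154.24, 154.24]. Speed limits (degrees/s): [147.25, 147.25, 180, 180, 180, 180, 180].

## Interface

Orientations are given as [roll, pitch, yaw] about the fixed x, y, z axes, in that order (R = Rz(yaw) Ry(pitch) Rx(roll)).
In Python, from cell import env gives the robot as it stands.
- The arm moves only by the tool servo_tool, never from a script. Its argument "plan" is a list of rows, each an object with "xyz": the shift along the tool's x, y, z in cm, a list of three; "twist": the turn, a rotation vector about the tool's x, y, z in degrees, a list of three; "jaw": the closure, from 0 (fully open) to 1 (shut). In form: [{"xyz": [x, y, z], "twist": [wx, wy, wz], "jaw": jaw}, ...]. A call has 1 to 10 rows; each row is the pose to reach, as a shift and turn from the pose commanded when the call began, along the tool's axes at that moment; what a row does not reach only later rows make up. A row lasts 1/12 s, in which the tool goes at most 41.7 mm and 7.16 degrees, less where a joint would pass 70% of its speed; a pose out of reach is approached as far as the arm can. A call with a gripper value outside its range is refused whole. The fingers move at their own pace and stop on an object; "newtons" is the grip in N (left out, the last holds). Time passes only in rows, so rows that repeat a pose let the fingers close. It gives the time, the measured TCP pose, the force, the opening and the grip force at its end, in the units of the state.
- env.get_obs(): the state, without advancing time (a new reading comes with each control period).
- env.read_camera(name): name is "scene" or "top" or "wrist"; returns a dict with "img" (400x640x3 uint8, red, green, blue), "camera_matrix" (3x3 intrinsics, pixels), "R" (3x3) and "t" (3): a world point X has camera coordinates R X + t. Camera axes: x right, y down, z forward; pixel columns grow to the right and rows downward; lengths in m; the calibration is good to about 2 mm. A picture is of the moment at which its call begins. There is no depth.
- env.sign_off(): hands the job in; it is judged then, once.
The state is a dict: "time_s": time; "qpos": joint angles; "joint_velocities": joint speeds; "effort": joint torques, N m; "tool_pos": TCP position; "tool_rot": TCP orientation; "force": force on the tool from outside, world axes, zero at the start; "wrist_torque": the same for the moment, N m; "grip_width": finger opening in m; "grasp_force": force on a finger pad.
Only numpy, scipy, OpenCV 4.12 (cv2) and the standard library are available. Lean on these libraries where they do the work, as an engineer would, in place of code of your own. Each camera call takes 0.05 s, during which the arm holds its last target. There are 200 camera calls.

## Working session

There is one attempt and no reset: what is moved stays moved. The work goes in short steps, Python scripts to look and compute and a tool call to move; the robot and the scene stay as the last step left them, time stands still between calls to the robot, and variables do not carry over. Pictures are saved under pics/ and viewed, at most 10 in all, crops included, and the job is handed in when it is done.

Besides the shell and the picture viewer there is one more tool, called after ">>>" as name(argument=value, ...), one argument or row to a line, values as JSON. servo_tool: Moves the arm, as the interface text tells. Its arguments: {"type":"object","properties":{"plan":{"type":"array","items":{"type":"object","properties":{"xyz":{"type":"array","items":{"type":"number"}},"twist":{"type":"array","items":{"type":"number"}},"jaw":{"type":"number"}}}},"newtons":{"type":"number"}},"required":["plan"]}

```bash
mkdir -p pics; ls; python3 - <<'E'
from cell import env
import cv2
o=env.get_obs(); print(o)
for n in ("scene","top"):
    c=env.read_camera(n); cv2.imwrite(f"pics/{n}0.png",c["img"][:,:,::-1]); print(n,c["camera_matrix"].tolist(),c["R"].tolist(),c["t"].tolist())
E
```

```text
pics
{'time_s': 0.0, 'qpos': array([64.5789855 , 18.43998075, -4.01483806, 83.17604617,  1.29476228,
       78.54120874, -3.25843823]), 'joint_velocities': array([ 0.00542738, -0.04620056,  0.11844503, -0.00178571,  0.03300394,
       -0.08438058,  0.0457137 ]), 'effort': array([-1.33857343e-04, -4.91294968e+01, -4.04090434e-01, -3.12524915e+01,
       -6.40406599e-02,  4.37401340e-02,  1.56534184e-04]), 'tool_pos': array([ 0.28714448, -0.58290129,  0.40364062]), 'tool_rot': array([-1.79887994e+02,  5.81787118e-03,  2.62316515e+01]), 'force': array([-0.07722926, -0.1491507 ,  0.20474814]), 'wrist_torque': array([-0.00548686,  0.03536302, -0.01033526]), 'grasp_force': 0.0, 'grip_width': 0.08716745916168207}
scene [[472.7794154567225, 0.0, 318.92963458388823], [0.0, 472.7794154567225, 200.4536787966378], [0.0, 0.0, 1.0]] [[-0.044025282953520706, 0.9990258501937894, -0.0030207789456060956], [0.6338816196441269, 0.025596671182060653, -0.7730064053432776], [-0.7721760594179286, -0.035946641970749316, -0.6343910246786489]] [0.05341386326406534, -0.2681143229889563, 1.7422266436175602]
top [[366.60890623201766, 0.0, 316.9607458340794], [0.0, 366.60890623201766, 195.6507382531259], [0.0, 0.0, 1.0]] [[0.00014242821492202665, -0.9999328391544375, 0.011588653707370819], [-0.9977712692620524, -0.0009153757376161018, -0.06672073382728891], [0.06672686077882392, -0.011553322803624486, -0.9977043884752631]] [-0.028611344856525132, 0.5426735804729186, 1.2050919971447638]
```

View pics/scene0.png

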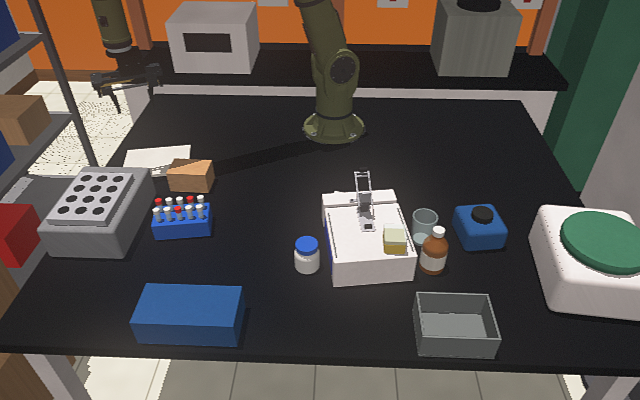

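View pics/top0.png

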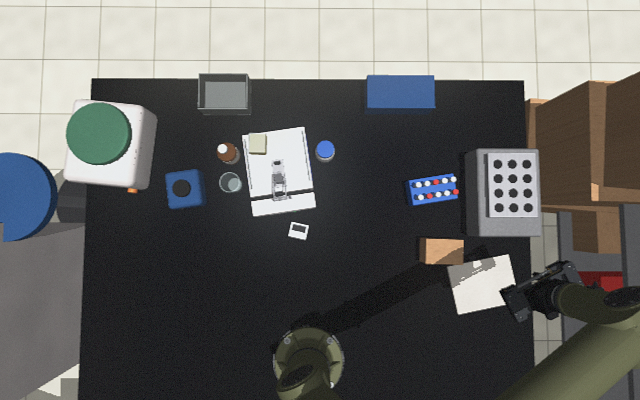

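The scene picture shows the cabinet at about (367,235) with its latch at (362,190). The top picture has it at about (280,170), drawer front towards the robot, timer at (298,231). I'll enlarge both crops into one picture.

```bash
python3 - <<'E'
import cv2,numpy as np
a=cv2.imread("pics/top0.png")[115:245,210:350]; b=cv2.imread("pics/scene0.png")[160:290,310:430]
f=lambda i,s:cv2.resize(i,None,fx=s,fy=s,interpolation=cv2.INTER_CUBIC)
a=f(a,3);b=f(b,3)
cv2.imwrite("pics/crop.png",np.hstack([a,b]));print(a.shape,b.shape)
E
```

```text
(390, 420, 3) (390, 360, 3)
```

View pics/crop.png

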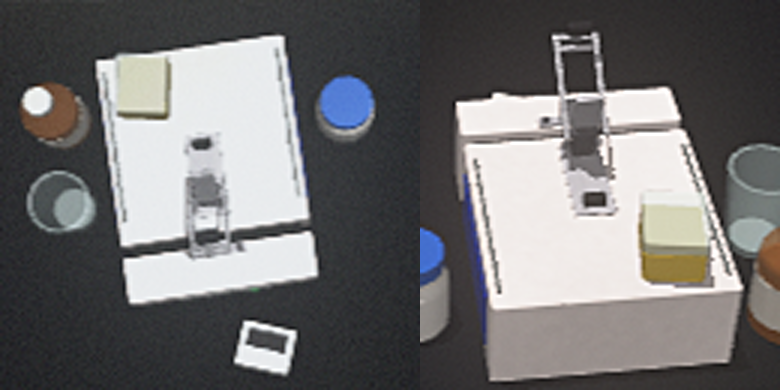

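The enlarged crop shows these corners. In the top half the drawer front's near edge runs (129,303)–(318,276) and the far corners are (97,60) and (284,37). In the scene half the corners are (457,101), (675,88), (490,300) and (740,292). The knob is at scene (580,28) and a plate end at (595,213). Next I fit the cabinet pose and the latch angles.

```bash
cat > h.py <<'E'
import numpy as np
from scipy.optimize import least_squares
from cell import env
def proj(c,X):
    p=c["R"]@np.asarray(X).T+c["t"][:,None]; p=c["camera_matrix"]@p; return (p[:2]/p[2]).T
def cw(P,X):
    X=np.atleast_2d(X); c,s=np.cos(P[2]),np.sin(P[2])
    return np.c_[P[0]+c*X[:,0]-s*X[:,1],P[1]+s*X[:,0]+c*X[:,1],X[:,2]]
def knob(th,ca,u=-.0845,w=.024):
    # th lever angle, ca claw pitch: strips direction raised by ca above -x
    h=np.array([.028*np.cos(th-np.radians(10)),.105+.028*np.sin(th-np.radians(10))])
    d=np.array([-np.cos(ca),np.sin(ca)]); n=np.array([np.sin(ca),np.cos(ca)])
    q=h+d*(-u)+n*w; return [q[0],0,q[1]]
def hand(th,r=.06,f=.004): return [r*np.cos(th)-f*np.sin(th),0,.105+r*np.sin(th)+f*np.cos(th)]
E
cat > fit.py <<'E'
from h import *
T=env.read_camera("top");S=env.read_camera("scene")
t=lambda x,y:np.array([(x+.5)/3-.5+210,(y+.5)/3-.5+115]); s=lambda x,y:np.array([(x-420+.5)/3-.5+310,(y+.5)/3-.5+160])
C=np.array([[-.091,.1,.09],[-.091,-.1,.09],[.17,.1,.09],[.17,-.1,.09]])
mt=np.array([t(129,303),t(318,276),t(97,60),t(284,37)]); ms=np.array([s(675,88),s(457,101),s(740,292),s(490,300)])
f=lambda P:np.r_[(proj(T,cw(P,C))-mt).ravel(),(proj(S,cw(P,C))-ms).ravel()]
r=least_squares(f,[.5,.1,.13]); P=r.x; print(P,np.degrees(P[2]),r.fun.round(1)); np.save("P.npy",P)
tc=lambda p:((p-[210,115]+.5)*3-.5).round(0).tolist(); sc=lambda p:((p-[310,160]+.5)*3-.5+[420,0]).round(0).tolist()
for nm,X in [("pivot",[0,0,.105]),("keeper",[-.05,0,.112])]: print(nm,tc(proj(T,cw(P,X))[0]),sc(proj(S,cw(P,X))[0]))
for th in (0,.5,.8,1.2,1.57,1.9): print(th,"handle end",tc(proj(T,cw(P,hand(th,.072)))[0]),sc(proj(S,cw(P,hand(th,.072)))[0]))
for th in (.5,.8,1.2,1.57,1.9,2.2):
  for ca in (-.2,0,.3,.6,1): print(th,ca,"knob",tc(proj(T,cw(P,knob(th,ca)))[0]),sc(proj(S,cw(P,knob(th,ca)))[0]),"fp",tc(proj(T,cw(P,knob(th,ca,w=0)))[0]),sc(proj(S,cw(P,knob(th,ca,w=0)))[0]))
E
python3 fit.py
```

```text
[0.57664224 0.08861413 0.13019122] 7.4594072028931535 [-0.9  0.5 -0.3  1.2  0.1 -0.3  0.4 -0.5 -0.8 -0.5  0.1 -0.8  0.6 -0.5
 -0.6  2.4]
pivot [210.0, 205.0] [582.0, 144.0]
keeper [215.0, 252.0] [574.0, 102.0]
0 handle end [201.0, 135.0] [596.0, 196.0]
0.5 handle end [199.0, 140.0] [597.0, 157.0]
0.8 handle end [199.0, 152.0] [595.0, 130.0]
1.2 handle end [201.0, 175.0] [591.0, 98.0]
1.57 handle end [204.0, 201.0] [586.0, 75.0]
1.9 handle end [207.0, 225.0] [582.0, 63.0]
0.5 -0.2 knob [216.0, 262.0] [572.0, 86.0] fp [217.0, 259.0] [572.0, 110.0]
0.5 0 knob [214.0, 258.0] [574.0, 73.0] fp [216.0, 260.0] [572.0, 94.0]
0.5 0.3 knob [211.0, 246.0] [577.0, 59.0] fp [213.0, 255.0] [575.0, 75.0]
0.5 0.6 knob [206.0, 227.0] [582.0, 52.0] fp [210.0, 242.0] [578.0, 61.0]
0.5 1 knob [201.0, 193.0] [589.0, 58.0] fp [205.0, 216.0] [584.0, 56.0]
0.8 -0.2 knob [216.0, 266.0] [572.0, 77.0] fp [217.0, 262.0] [571.0, 101.0]
0.8 0 knob [214.0, 262.0] [574.0, 64.0] fp [216.0, 263.0] [572.0, 85.0]
0.8 0.3 knob [210.0, 249.0] [577.0, 49.0] fp [213.0, 258.0] [574.0, 65.0]
0.8 0.6 knob [206.0, 230.0] [582.0
[... 884 characters left out ...]
.0, 49.0] fp [219.0, 288.0] [568.0, 73.0]
1.9 0 knob [216.0, 288.0] [570.0, 35.0] fp [218.0, 289.0] [568.0, 57.0]
1.9 0.3 knob [213.0, 277.0] [573.0, 20.0] fp [216.0, 285.0] [570.0, 37.0]
1.9 0.6 knob [209.0, 258.0] [577.0, 13.0] fp [212.0, 273.0] [574.0, 23.0]
1.9 1 knob [203.0, 224.0] [584.0, 18.0] fp [207.0, 246.0] [579.0, 17.0]
2.2 -0.2 knob [219.0, 300.0] [567.0, 46.0] fp [221.0, 296.0] [566.0, 70.0]
2.2 0 knob [217.0, 297.0] [568.0, 32.0] fp [219.0, 297.0] [567.0, 54.0]
2.2 0.3 knob [214.0, 285.0] [571.0, 17.0] fp [217.0, 293.0] [569.0, 34.0]
2.2 0.6 knob [210.0, 266.0] [576.0, 10.0] fp [213.0, 281.0] [572.0, 20.0]
2.2 1 knob [204.0, 233.0] [582.0, 15.0] fp [208.0, 255.0] [578.0, 14.0]
```

The pixels match a lever at about 1.2 rad and a claw raised about 0.6 rad. The knob prediction is (580,30) against (580,28) seen, and the front plate is (577,39) against (575,40). I'll work out the approach from that.

```bash
cat >> h.py <<'E'
from scipy.spatial.transform import Rotation as Ro
P=np.load("P.npy")
def go(Xc,yaw=None,o=None):
    """tool-frame shift (cm) + twist so that grasp point comes to cabinet point Xc, tool down, aligned with cabinet"""
    o=o or env.get_obs(); R=Ro.from_euler("xyz",o["tool_rot"],degrees=True); G=Ro.from_euler("xyz",[180,0,np.degrees(P[2]) if yaw is None else yaw],degrees=True)
    tcp=cw(P,Xc)[0]+[0,0,.164]
    return (R.inv().apply(tcp-o["tool_pos"])*100).round(2),(R.inv()*G).as_rotvec(degrees=True).round(2)
def here(o=None):
    o=o or env.get_obs(); R=Ro.from_euler("xyz",o["tool_rot"],degrees=True); g=o["tool_pos"]+R.apply([0,0,.164])-[P[0],P[1],0]
    c,s=np.cos(P[2]),np.sin(P[2]); f=o["force"]
    return "t %.2f grasp(cab mm) %s rot %s F(cab) %s w %.1f gf %.1f"%(o["time_s"],(np.array([c*g[0]+s*g[1],-s*g[0]+c*g[1],g[2]])*1000).round(1),o["tool_rot"].round(1),np.array([c*f[0]+s*f[1],-s*f[0]+c*f[1],f[2]]).round(1),o["grip_width"]*1000,o["grasp_force"])
E
python3 - <<'E'
from h import *
k=np.array(knob(1.2,.6));print(k,here());print(go(k+[-.03,0,.1]))
E
```

```text
[-0.04166585  0.          0.19645913] t 0.20 grasp(cab mm) [-374.3 -628.2  240.1] rot [-179.9    0.    26.2] F(cab) [ 0.2 -0.6  0.3] w 87.2 gf 0.0
(array([ 48.86, -49.76,  -5.58]), array([-6.000e-02,  1.000e-02,  1.877e+01]))
```

>>> servo_tool(
  plan=[
    {"xyz":[0,0,-5],"twist":[0,0,0],"jaw":0},
    {"xyz":[24,-24,-5.6],"twist":[0,0,9],"jaw":0},
    {"xyz":[48.9,-49.8,-5.6],"twist":[0,0,18.8],"jaw":0},
    {"xyz":[48.9,-49.8,-5.6],"twist":[0,0,18.8],"jaw":0},
    {"xyz":[48.9,-49.8,-5.6],"twist":[0,0,18.8],"jaw":0},
    {"xyz":[48.9,-49.8,-5.6],"twist":[0,0,18.8],"jaw":0},
    {"xyz":[48.9,-49.8,-5.6],"twist":[0,0,18.8],"jaw":0},
    {"xyz":[48.9,-49.8,-5.6],"twist":[0,0,18.8],"jaw":0},
    {"xyz":[48.9,-49.8,-5.6],"twist":[0,0,18.8],"jaw":0},
    {"xyz":[48.9,-49.8,-5.6],"twist":[0,0,18.8],"jaw":0},
  ],
)

```text
time_s: 1.03
tool_pos: [0.4049, -0.2249, 0.4546]
tool_rot: [180.0, -0.0, 7.4]
force: [0.5, -0.1, 0.5]
grip_width: 0.0874
grasp_force: 0.0
```

```bash
python3 - <<'E'
from h import *
k=np.array(knob(1.2,.6));print(here());print(go(k+[-.03,0,.1]))
E
```

```text
t 1.03 grasp(cab mm) [-211.  -288.7  290.6] rot [180.   -0.    7.4] F(cab) [ 0.5 -0.1  0.5] w 87.4 gf 0.0
(array([ 13.91, -28.87,  -0.6 ]), array([ 0.04, -0.  , -0.04]))
```

>>> servo_tool(
  plan=[
    {"xyz":[13.9,-28.9,-0.5],"twist":[0,0,0],"jaw":0},
    {"xyz":[13.9,-28.9,-0.5],"twist":[0,0,0],"jaw":0},
    {"xyz":[13.9,-28.9,-0.5],"twist":[0,0,0],"jaw":0},
    {"xyz":[13.9,-28.9,-0.5],"twist":[0,0,0],"jaw":0},
    {"xyz":[13.9,-28.9,-0.5],"twist":[0,0,0],"jaw":0},
    {"xyz":[13.9,-28.9,-0.5],"twist":[0,0,0],"jaw":0},
    {"xyz":[13.9,-28.9,-0.5],"twist":[0,0,0],"jaw":0},
    {"xyz":[13.9,-28.9,-0.5],"twist":[0,0,0],"jaw":0},
    {"xyz":[13.9,-28.9,-0.5],"twist":[0,0,0],"jaw":0},
    {"xyz":[13.9,-28.9,-0.5],"twist":[0,0,0],"jaw":0},
  ],
)

```text
time_s: 1.87
tool_pos: [0.5052, 0.0794, 0.4593]
tool_rot: [-180.0, 0.0, 7.7]
force: [-0.5, -1.3, -0.2]
grip_width: 0.0869
grasp_force: 0.0
```

```bash
python3 - <<'E'
from h import *
import cv2
print(here()); c=env.read_camera("wrist"); cv2.imwrite("pics/w1.png",c["img"][:,:,::-1])
for th,ca in ((1.2,.6),(1.1,.6),(1.3,.6)):
  k=knob(th,ca); print(th,ca,"knob",proj(c,cw(P,[[k[0],-.01,k[2]],[k[0],.01,k[2]]])).round(),"fp",proj(c,cw(P,[[*knob(th,ca,w=0)[:1],y,knob(th,ca,w=0)[2]] for y in(-.019,.019)])).round(), "hand",proj(c,cw(P,hand(th,.072))).round())
print("corners",proj(c,cw(P,[[-.091,-.1,.09],[-.091,.1,.09],[-.042,-.1,.09],[-.042,.1,.09],[0,0,.105]])).round())
E
```

```text
t 1.87 grasp(cab mm) [-7.210e+01  2.000e-01  2.953e+02] rot [-180.     0.     7.7] F(cab) [-0.7 -1.2 -0.2] w 86.9 gf 0.0
1.2 0.6 knob [[337. 172.]
 [308. 172.]] fp [[347. 184.]
 [297. 184.]] hand [[323.  76.]]
1.1 0.6 knob [[337. 168.]
 [308. 168.]] fp [[347. 180.]
 [297. 180.]] hand [[323.  66.]]
1.3 0.6 knob [[337. 176.]
 [308. 175.]] fp [[347. 187.]
 [297. 187.]] hand [[323.  86.]]
corners [[419. 198.]
 [224. 197.]
 [424. 150.]
 [221. 149.]
 [322. 106.]]
```

View pics/w1.png

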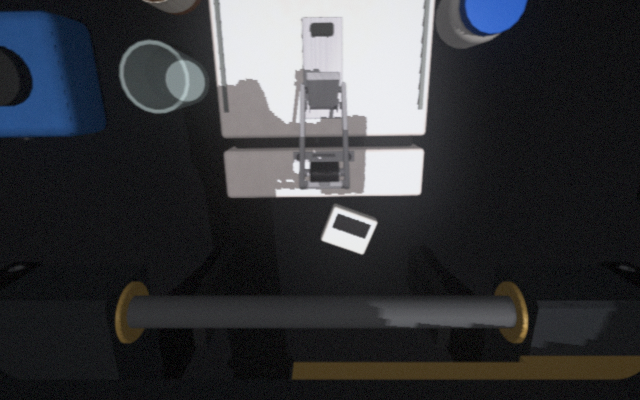

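The wrist picture shows the knob at (324,170) and the front plate at (324,186), within 2 px of prediction. The dark upright handle at (322,90) also agrees with a lever at about 1.2. I'll go down onto the knob.

>>> servo_tool(
  newtons=12,
  plan=[
    {"xyz":[3.1,0.1,3],"twist":[0,0,0.2],"jaw":0},
    {"xyz":[3.1,0.1,5],"twist":[0,0,0.2],"jaw":0.3},
    {"xyz":[3.1,0.1,7],"twist":[0,0,0.2],"jaw":0.3},
    {"xyz":[3.1,0.1,8.5],"twist":[0,0,0.2],"jaw":0.3},
    {"xyz":[3.1,0.1,9.6],"twist":[0,0,0.2],"jaw":0.3},
    {"xyz":[3.1,0.1,9.6],"twist":[0,0,0.2],"jaw":0.3},
    {"xyz":[3.1,0.1,9.6],"twist":[0,0,0.2],"jaw":0.3},
  ],
)

```text
time_s: 2.5
tool_pos: [0.5361, 0.0792, 0.3635]
tool_rot: [180.0, 0.0, 7.1]
force: [1.2, 1.0, 1.0]
grip_width: 0.062
grasp_force: 0.0
```

```bash
python3 - <<'E'
from h import *
import cv2
print(here()); c=env.read_camera("wrist"); s=env.read_camera("scene")
a=cv2.resize(c["img"][100:400,200:450],None,fx=1.6,fy=1.6); b=cv2.resize(s["img"][130:230,310:410],(480,480),interpolation=cv2.INTER_CUBIC)
b=b[:480]; a=a[:480]; cv2.imwrite("pics/g1.png",np.hstack([a[:,:320],b])[:,:,::-1])
E
```

```text
t 2.50 grasp(cab mm) [-41.5  -4.1 199.5] rot [180.    0.    7.1] F(cab) [1.3 0.8 1. ] w 62.0 gf 0.0
```

View pics/g1.png

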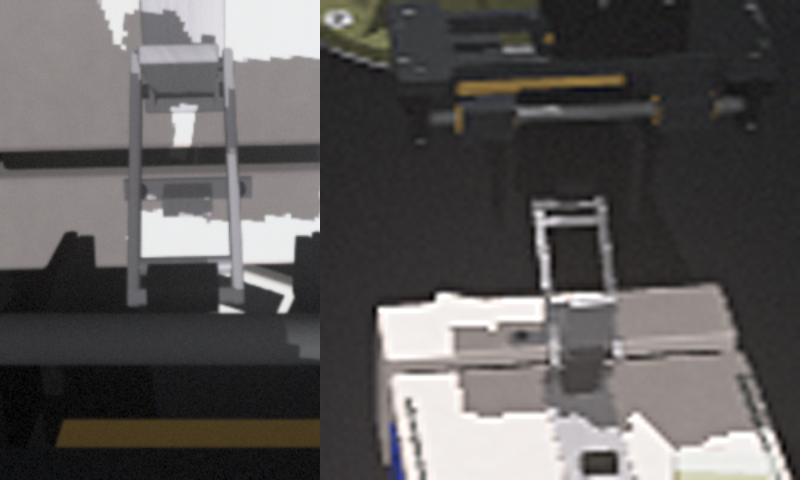

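The wrist crop (left) shows the knob at (183,285) between the fingers at 90 and 295. It sits about 3 mm to +y of the grasp centre, so I'll shift and close.

>>> servo_tool(
  newtons=12,
  plan=[
    {"xyz":[0.05,-0.3,0],"twist":[0,0,-0.3],"jaw":0.3},
    {"xyz":[0.05,-0.3,0],"twist":[0,0,-0.3],"jaw":0.3},
    {"xyz":[0.05,-0.3,0],"twist":[0,0,-0.3],"jaw":0.6},
    {"xyz":[0.05,-0.3,0],"twist":[0,0,-0.3],"jaw":0.8},
    {"xyz":[0.05,-0.3,0],"twist":[0,0,-0.3],"jaw":1},
    {"xyz":[0.05,-0.3,0],"twist":[0,0,-0.3],"jaw":1},
    {"xyz":[0.05,-0.3,0],"twist":[0,0,-0.3],"jaw":1},
    {"xyz":[0.05,-0.3,0],"twist":[0,0,-0.3],"jaw":1},
  ],
)

```text
time_s: 3.27
tool_pos: [0.5363, 0.0835, 0.3635]
tool_rot: [180.0, 0.0, 7.5]
force: [-0.7, 0.5, -1.4]
grip_width: 0.0287
grasp_force: 0.0
```

```bash
python3 -c "
from h import *
print(here())"
```

```text
t 3.27 grasp(cab mm) [-4.070e+01  1.000e-01  1.995e+02] rot [180.    0.    7.5] F(cab) [-0.7  0.5 -1.4] w 28.7 gf 0.0
```

>>> servo_tool(
  newtons=12,
  plan=[
    {"xyz":[0,0.1,0],"twist":[0,0,0],"jaw":1},
    {"xyz":[0,0.1,0],"twist":[0,0,0],"jaw":1},
    {"xyz":[0,0.1,0],"twist":[0,0,0],"jaw":1},
    {"xyz":[0,0.1,0],"twist":[0,0,0],"jaw":1},
  ],
)

```text
time_s: 3.6
tool_pos: [0.5364, 0.0825, 0.3635]
tool_rot: [180.0, 0.0, 7.5]
force: [0.4, -1.0, -0.3]
grip_width: 0.0202
grasp_force: 12.0
```

```bash
cat >> h.py <<'E'
def knob_of_bar(bx,bz):
    # bar (m) -> (knob xz, th, ca), elbow with hinge above the bar-pivot line
    D=np.array([bx,bz-.105]); d=np.hypot(*D); r,l=.028,.0745
    ph=np.arctan2(D[1],D[0]); a=ph-np.arccos((r*r+d*d-l*l)/(2*r*d)); th=a+np.radians(10)
    h=r*np.array([np.cos(a),np.sin(a)]); v=D-h; ca=np.arctan2(v[1],-v[0]); k=knob(th,ca); return np.array([k[0],k[2]]),th,ca
E
python3 - <<'E'
from h import *
print(here())
k0=np.array([-.0417,.1965])
for b in [(-.047,.171),(-.055,.165),(-.063,.155),(-.068,.145),(-.07,.135),(-.07,.125),(-.07,.115),(-.069,.105),(-.068,.1035),(-.065,.1035),(-.062,.1035),(-.059,.1035),(-.056,.1035),(-.053,.1035),(-.05,.1035)]:
    k,th,ca=knob_of_bar(*b); print(b,"th %.2f ca %.2f"%(th,ca),"knob",(k*1000).round(1),"shift cm",((k-k0)*100).round(2))
E
```

```text
t 3.60 grasp(cab mm) [-40.7  -0.9 199.5] rot [180.    0.    7.5] F(cab) [ 0.3 -1.  -0.3] w 20.2 gf 12.0
(-0.047, 0.171) th 1.20 ca 0.60 knob [-41.7 196.5] shift cm [-0. -0.]
(-0.055, 0.165) th 1.34 ca 0.48 knob [-52.8 190.9] shift cm [-1.11 -0.56]
(-0.063, 0.155) th 1.46 ca 0.32 knob [-65.1 180.9] shift cm [-2.34 -1.56]
(-0.068, 0.145) th 1.55 ca 0.17 knob [-73.8 170.3] shift cm [-3.21 -2.62]
(-0.07, 0.135) th 1.59 ca 0.03 knob [-79.2 159.3] shift cm [-3.75 -3.72]
(-0.07, 0.125) th 1.60 ca -0.10 knob [-82.4 147.8] shift cm [-4.07 -4.87]
(-0.07, 0.115) th 1.66 ca -0.24 knob [-85.5 135.9] shift cm [-4.38 -6.06]
(-0.069, 0.105) th 1.74 ca -0.39 knob [-87.3 123.5] shift cm [-4.56 -7.3 ]
(-0.068, 0.1035) th -4.55 ca -0.41 knob [-86.7 121.6] shift cm [-4.5  -7.49]
(-0.065, 0.1035) th -4.66 ca -0.40 knob [-83.6 121.6] shift cm [-4.19 -7.49]
(-0.062, 0.1035) th -4.78 ca -0.40 knob [-80.5 121.8] shift cm [-3.88 -7.47]
(-0.059, 0.1035) th -4.91 ca -0.38 knob [-77.2 122.1] shift cm [-3.55 -7.44]
(-0.056, 0.1035) th -5.06 ca -0.35 knob [-73.7 122.5] shift cm [-3.2 -7.4]
(-0.053, 0.1035) th -5.23 ca -0.32 knob [-69.9 123.2] shift cm [-2.82 -7.33]
(-0.05, 0.1035) th -5.45 ca -0.25 knob [-65.7 124.2] shift cm [-2.4  -7.23]
```

The knob is pinched at 20.2 mm with 12 N. I'll carry it over and down in front of the keeper.

>>> servo_tool(
  plan=[
    {"xyz":[-0.6,0,0.25],"twist":[0,0,0],"jaw":1},
    {"xyz":[-1.1,0,0.55],"twist":[0,0,0],"jaw":1},
    {"xyz":[-1.75,0,1.05],"twist":[0,0,0],"jaw":1},
    {"xyz":[-2.35,0,1.55],"twist":[0,0,0],"jaw":1},
    {"xyz":[-2.8,0,2.1],"twist":[0,0,0],"jaw":1},
    {"xyz":[-3.2,0,2.6],"twist":[0,0,0],"jaw":1},
    {"xyz":[-3.5,0,3.15],"twist":[0,0,0],"jaw":1},
    {"xyz":[-3.75,0,3.7],"twist":[0,0,0],"jaw":1},
    {"xyz":[-3.95,0,4.3],"twist":[0,0,0],"jaw":1},
    {"xyz":[-4.1,0,4.9],"twist":[0,0,0],"jaw":1},
  ],
)

```text
time_s: 4.43
tool_pos: [0.4956, 0.0768, 0.3139]
tool_rot: [180.0, 0.0, 7.5]
force: [0.4, -2.8, 1.1]
grip_width: 0.0198
grasp_force: 12.0
```

```bash
cat > look.py <<'E'
import sys
from h import *
import cv2
print(here()); c=env.read_camera("wrist"); s=env.read_camera("scene")
a=cv2.resize(c["img"][60:360,200:450],None,fx=1.6,fy=1.6); b=cv2.resize(s["img"][150:230,320:400],(480,480),interpolation=cv2.INTER_CUBIC)
cv2.imwrite("pics/%s.png"%sys.argv[1],np.hstack([a[:,:320],b])[:,:,::-1])
E
python3 look.py g2
```

```text
t 4.43 grasp(cab mm) [-81.9  -1.3 149.9] rot [180.    0.    7.5] F(cab) [ 0.  -2.8  1.1] w 19.8 gf 12.0
```

View pics/g2.png

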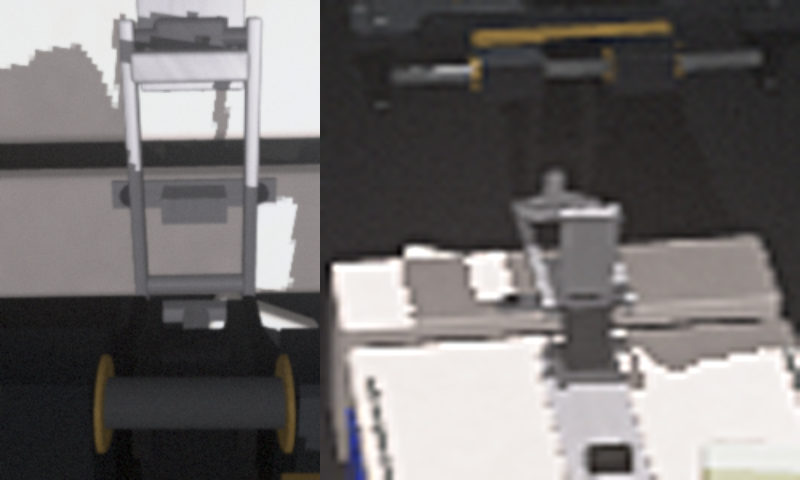

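The wrist crop shows the bar at (195,285) clear in front of the keeper at (195,205), with the lever upright. I'll lower it.

>>> servo_tool(
  plan=[
    {"xyz":[-0.15,0,0.6],"twist":[0,0,0],"jaw":1},
    {"xyz":[-0.3,0,1.15],"twist":[0,0,0],"jaw":1},
    {"xyz":[-0.4,0,1.8],"twist":[0,0,0],"jaw":1},
    {"xyz":[-0.45,0,2.3],"twist":[0,0,0],"jaw":1},
    {"xyz":[-0.4,0,2.5],"twist":[0,0,0],"jaw":1},
    {"xyz":[-0.35,0,2.65],"twist":[0,0,0],"jaw":1},
    {"xyz":[-0.3,0,2.65],"twist":[0,0,0],"jaw":1},
    {"xyz":[-0.3,0,2.65],"twist":[0,0,0],"jaw":1},
  ],
)

```text
time_s: 5.2
tool_pos: [0.492, 0.0764, 0.2873]
tool_rot: [180.0, 0.2, 7.5]
force: [-2.4, -4.0, 0.5]
grip_width: 0.0199
grasp_force: 12.0
```

```bash
python3 look.py g3
```

```text
t 5.20 grasp(cab mm) [-86.1  -1.2 123.3] rot [180.    0.2   7.5] F(cab) [-2.9 -3.6  0.5] w 19.9 gf 12.0
```

View pics/g3.png

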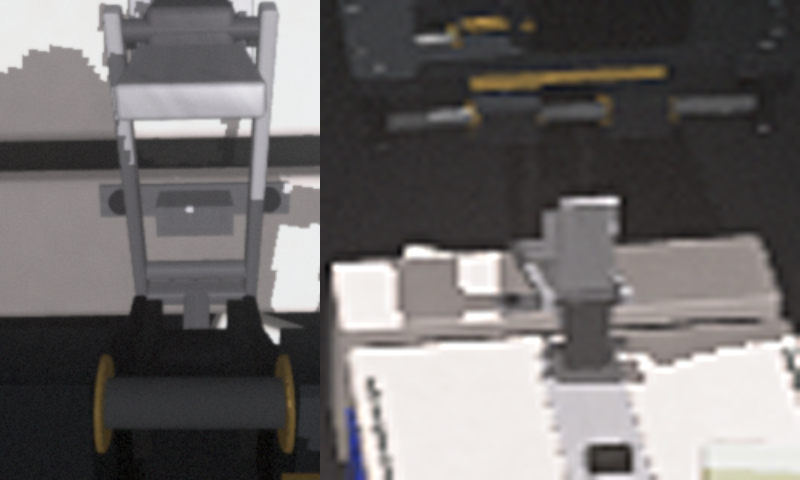

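The bar is at (195,270), below and in front of the keeper lip at (195,235), with the lever still up. I'll draw it back slowly and watch the force.

>>> servo_tool(
  plan=[
    {"xyz":[0.2,0,0],"twist":[0,0,0],"jaw":1},
    {"xyz":[0.4,0,0],"twist":[0,0,0],"jaw":1},
    {"xyz":[0.6,0,-0.02],"twist":[0,0,0],"jaw":1},
    {"xyz":[0.8,0,-0.04],"twist":[0,0,0],"jaw":1},
    {"xyz":[0.8,0,-0.04],"twist":[0,0,0],"jaw":1},
  ],
)

```text
time_s: 5.72
tool_pos: [0.4998, 0.0775, 0.2876]
tool_rot: [180.0, 0.2, 7.5]
force: [-3.1, -3.7, -0.5]
grip_width: 0.0196
grasp_force: 12.0
```

```bash
python3 -c "
from h import *
print(here())"
```

```text
t 5.72 grasp(cab mm) [-78.3  -1.1 123.6] rot [180.    0.2   7.5] F(cab) [-3.6 -3.2 -0.5] w 19.6 gf 12.0
```

>>> servo_tool(
  plan=[
    {"xyz":[0.1,0,-0.01],"twist":[0,0,0],"jaw":1},
    {"xyz":[0.2,0,-0.02],"twist":[0,0,0],"jaw":1},
    {"xyz":[0.2,0,-0.02],"twist":[0,0,0],"jaw":1},
  ],
)

```text
time_s: 5.97
tool_pos: [0.5015, 0.0778, 0.2876]
tool_rot: [180.0, 0.3, 7.5]
force: [-3.2, -4.4, -0.1]
grip_width: 0.0198
grasp_force: 12.0
```

```bash
python3 -c "
from h import *
print(here())"
```

```text
t 5.97 grasp(cab mm) [-76.7  -1.  123.6] rot [180.    0.3   7.5] F(cab) [-3.7 -3.9 -0.1] w 19.8 gf 12.0
```

>>> servo_tool(
  plan=[
    {"xyz":[0.08,0,-0.01],"twist":[0,0,0],"jaw":1},
    {"xyz":[0.16,0,-0.02],"twist":[0,0,0],"jaw":1},
    {"xyz":[0.16,0,-0.02],"twist":[0,0,0],"jaw":1},
  ],
)

```text
time_s: 6.22
tool_pos: [0.5029, 0.0779, 0.2876]
tool_rot: [180.0, 0.3, 7.5]
force: [-4.0, -3.9, -1.9]
grip_width: 0.0197
grasp_force: 12.0
```

>>> servo_tool(
  plan=[
    {"xyz":[0.06,0,-0.01],"twist":[0,0,0],"jaw":1},
    {"xyz":[0.12,0,-0.02],"twist":[0,0,0],"jaw":1},
    {"xyz":[0.12,0,-0.02],"twist":[0,0,0],"jaw":1},
  ],
)

```text
time_s: 6.47
tool_pos: [0.5041, 0.0781, 0.2878]
tool_rot: [180.0, 0.3, 7.5]
force: [-3.4, -2.2, -1.1]
grip_width: 0.0197
grasp_force: 12.0
```

```bash
python3 -c "
from h import *
print(here())"
```

```text
t 6.47 grasp(cab mm) [-74.3  -1.  123.8] rot [180.    0.3   7.5] F(cab) [-3.7 -1.8 -1.1] w 19.7 gf 12.0
```

>>> servo_tool(
  plan=[
    {"xyz":[0.05,0,-0.01],"twist":[0,0,0],"jaw":1},
    {"xyz":[0.1,0,-0.02],"twist":[0,0,0],"jaw":1},
    {"xyz":[0.1,0,-0.02],"twist":[0,0,0],"jaw":1},
  ],
)

```text
time_s: 6.72
tool_pos: [0.505, 0.0782, 0.288]
tool_rot: [180.0, 0.3, 7.5]
force: [-4.8, -4.2, -0.7]
grip_width: 0.0203
grasp_force: 12.0
```

>>> servo_tool(
  plan=[
    {"xyz":[0.05,0,-0.01],"twist":[0,0,0],"jaw":1},
    {"xyz":[0.1,0,-0.02],"twist":[0,0,0],"jaw":1},
    {"xyz":[0.1,0,-0.02],"twist":[0,0,0],"jaw":1},
  ],
)

```text
time_s: 6.97
tool_pos: [0.506, 0.0784, 0.2882]
tool_rot: [180.0, 0.3, 7.5]
force: [-3.7, -4.0, -1.1]
grip_width: 0.0201
grasp_force: 12.0
```

```bash
python3 -c "
from h import *
print(here())"
```

```text
t 6.97 grasp(cab mm) [-72.3  -1.  124.2] rot [180.    0.3   7.5] F(cab) [-4.2 -3.5 -1.1] w 20.1 gf 12.0
```

>>> servo_tool(
  plan=[
    {"xyz":[0.04,0,-0.01],"twist":[0,0,0],"jaw":1},
    {"xyz":[0.07,0,-0.02],"twist":[0,0,0],"jaw":1},
    {"xyz":[0.07,0,-0.02],"twist":[0,0,0],"jaw":1},
  ],
)

```text
time_s: 7.22
tool_pos: [0.5067, 0.0785, 0.2884]
tool_rot: [180.0, 0.3, 7.5]
force: [-4.4, -3.7, -1.4]
grip_width: 0.0197
grasp_force: 12.0
```

>>> servo_tool(
  plan=[
    {"xyz":[0.03,0,-0.01],"twist":[0,0,0],"jaw":1},
    {"xyz":[0.05,0,-0.01],"twist":[0,0,0],"jaw":1},
    {"xyz":[0.05,0,-0.01],"twist":[0,0,0],"jaw":1},
  ],
)

```text
time_s: 7.47
tool_pos: [0.5071, 0.0785, 0.2885]
tool_rot: [180.0, 0.4, 7.5]
force: [-4.2, -4.7, -0.9]
grip_width: 0.02
grasp_force: 12.0
```

```bash
python3 -c "
from h import *
print(here())"
```

```text
t 7.47 grasp(cab mm) [-71.3  -1.  124.5] rot [180.    0.4   7.5] F(cab) [-4.7 -4.1 -0.9] w 20.0 gf 12.0
```

>>> servo_tool(
  plan=[
    {"xyz":[0.03,0,-0.01],"twist":[0,0,0],"jaw":1},
    {"xyz":[0.06,0,-0.02],"twist":[0,0,0],"jaw":1},
    {"xyz":[0.06,0,-0.02],"twist":[0,0,0],"jaw":1},
  ],
)

```text
time_s: 7.72
tool_pos: [0.5077, 0.0786, 0.2886]
tool_rot: [180.0, 0.4, 7.5]
force: [-3.6, -4.5, -0.2]
grip_width: 0.0199
grasp_force: 12.0
```

```bash
python3 -c "
from h import *
print(here())"
```

```text
t 7.72 grasp(cab mm) [-70.7  -1.  124.7] rot [180.    0.4   7.5] F(cab) [-4.2 -4.  -0.2] w 19.9 gf 12.0
```

>>> servo_tool(
  plan=[
    {"xyz":[0.03,0,-0.01],"twist":[0,0,0],"jaw":1},
    {"xyz":[0.06,0,-0.02],"twist":[0,0,0],"jaw":1},
    {"xyz":[0.06,0,-0.02],"twist":[0,0,0],"jaw":1},
  ],
)

```text
time_s: 7.97
tool_pos: [0.5083, 0.0787, 0.2889]
tool_rot: [180.0, 0.4, 7.5]
force: [-4.4, -4.3, -1.9]
grip_width: 0.0203
grasp_force: 12.0
```

```bash
python3 -c "
from h import *
print(here())"
```

```text
t 7.97 grasp(cab mm) [-70.1  -1.  124.9] rot [180.    0.4   7.5] F(cab) [-4.9 -3.7 -1.9] w 20.3 gf 12.0
```

>>> servo_tool(
  plan=[
    {"xyz":[0.03,0,-0.01],"twist":[0,0,0],"jaw":1},
    {"xyz":[0.06,0,-0.015],"twist":[0,0,0],"jaw":1},
    {"xyz":[0.06,0,-0.015],"twist":[0,0,0],"jaw":1},
  ],
)

```text
time_s: 8.22
tool_pos: [0.5088, 0.0788, 0.289]
tool_rot: [180.0, 0.4, 7.5]
force: [-4.3, -4.2, -1.1]
grip_width: 0.0197
grasp_force: 12.0
```

```bash
python3 -c "
from h import *
print(here())"
```

```text
t 8.22 grasp(cab mm) [-69.6  -1.  125. ] rot [180.    0.4   7.5] F(cab) [-4.8 -3.6 -1.1] w 19.7 gf 12.0
```

>>> servo_tool(
  plan=[
    {"xyz":[0.03,0,-0.01],"twist":[0,0,0],"jaw":1},
    {"xyz":[0.06,0,-0.015],"twist":[0,0,0],"jaw":1},
    {"xyz":[0.06,0,-0.015],"twist":[0,0,0],"jaw":1},
  ],
)

```text
time_s: 8.47
tool_pos: [0.5091, 0.0788, 0.289]
tool_rot: [180.0, 0.4, 7.5]
force: [-5.3, -4.5, 1.0]
grip_width: 0.0197
grasp_force: 12.0
```

```bash
python3 -c "
from h import *
print(here())"
```

```text
t 8.47 grasp(cab mm) [-69.4  -1.  125. ] rot [180.    0.4   7.5] F(cab) [-5.9 -3.8  1. ] w 19.7 gf 12.0
```

The tool moved only 0.25 mm of the 0.6 mm commanded and the force rose, so contact is starting. I'll pull a little more.

>>> servo_tool(
  plan=[
    {"xyz":[0.03,0,0],"twist":[0,0,0],"jaw":1},
    {"xyz":[0.05,0,0],"twist":[0,0,0],"jaw":1},
    {"xyz":[0.05,0,0],"twist":[0,0,0],"jaw":1},
  ],
)

```text
time_s: 8.72
tool_pos: [0.5094, 0.0789, 0.289]
tool_rot: [180.0, 0.5, 7.5]
force: [-5.7, -5.1, 0.2]
grip_width: 0.0197
grasp_force: 12.0
```

```bash
python3 -c "
from h import *
print(here())"
```

```text
t 8.72 grasp(cab mm) [-69.3  -1.  125. ] rot [180.    0.5   7.5] F(cab) [-6.3 -4.3  0.2] w 19.7 gf 12.0
```

>>> servo_tool(
  plan=[
    {"xyz":[0.03,0,0],"twist":[0,0,0],"jaw":1},
    {"xyz":[0.05,0,0],"twist":[0,0,0],"jaw":1},
    {"xyz":[0.05,0,0],"twist":[0,0,0],"jaw":1},
    {"xyz":[0.05,0,0],"twist":[0,0,0],"jaw":1},
  ],
)

```text
time_s: 9.05
tool_pos: [0.5097, 0.0789, 0.289]
tool_rot: [180.0, 0.5, 7.5]
force: [-7.3, -4.7, 1.6]
grip_width: 0.0195
grasp_force: 12.0
```

```bash
python3 -c "
from h import *
print(here())"
```

```text
t 9.05 grasp(cab mm) [-69.1  -1.  125. ] rot [180.    0.5   7.5] F(cab) [-7.9 -3.7  1.6] w 19.5 gf 12.0
```

The bar is seated, with about 3 N over the baseline. I'll let go and rise.

>>> servo_tool(
  plan=[
    {"xyz":[0,0,0],"twist":[0,0,0],"jaw":0.5},
    {"xyz":[0,0,0],"twist":[0,0,0],"jaw":0.5},
    {"xyz":[0,0,0],"twist":[0,0,0],"jaw":0.5},
    {"xyz":[0,0,0],"twist":[0,0,0],"jaw":0.5},
    {"xyz":[0,0,-2],"twist":[0,0,0],"jaw":0.5},
    {"xyz":[0,0,-5],"twist":[0,0,0],"jaw":0.5},
    {"xyz":[0,0,-8.5],"twist":[0,0,0],"jaw":1},
    {"xyz":[0,0,-8.5],"twist":[0,0,0],"jaw":1},
    {"xyz":[0,0,-8.5],"twist":[0,0,0],"jaw":1},
    {"xyz":[0,0,-8.5],"twist":[0,0,0],"jaw":1},
  ],
)

```text
time_s: 9.88
tool_pos: [0.5119, 0.0796, 0.3753]
tool_rot: [180.0, -0.0, 7.5]
force: [-0.0, 1.2, -0.6]
grip_width: 0.0247
grasp_force: 0.0
```

```bash
python3 look.py g4; python3 - <<'E'
from h import *
c=env.read_camera("wrist")
for th in (.9,1.,1.1,1.2): print(th,[(np.array(proj(c,cw(P,[hand(th,.072)[0],y,hand(th,.072)[2]])[0:1])[0]-[200,60])*1.6).round().tolist() for y in(-.012,.012)])
print("bar seat",((proj(c,cw(P,[-.053,0,.105]))-[200,60])*1.6).round())
E
```

```text
t 9.88 grasp(cab mm) [-65.3  -0.6 211.3] rot [180.   -0.    7.5] F(cab) [ 0.1  1.2 -0.6] w 24.7 gf 0.0
0.9 [[232.0, -34.0], [154.0, -34.0]]
1.0 [[233.0, -13.0], [154.0, -14.0]]
1.1 [[233.0, 8.0], [153.0, 8.0]]
1.2 [[233.0, 32.0], [153.0, 32.0]]
bar seat [[193. 213.]]
```

View pics/g4.png

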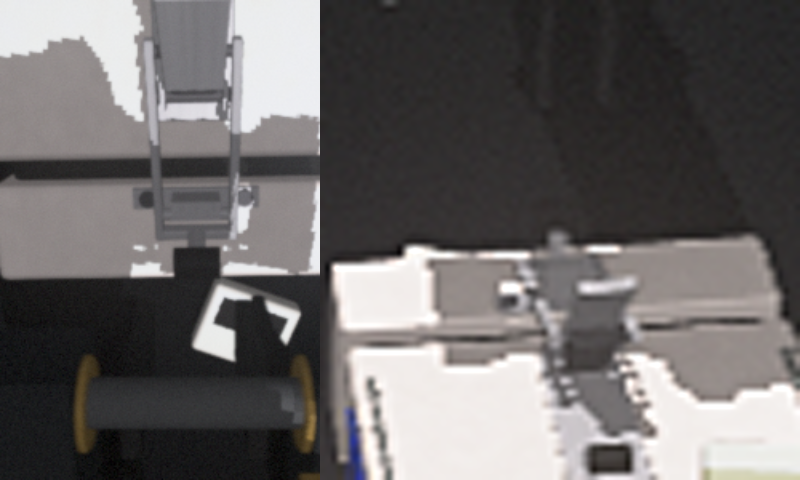

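The seated latch looks right, with the claw bar against the keeper at (197,215) and the lever end at scene (367.5,197.5), so about 1.0 rad. I'll move above the handle with closed fingers.

>>> servo_tool(
  plan=[
    {"xyz":[3,0,0],"twist":[0,0,0],"jaw":1},
    {"xyz":[6,0,0],"twist":[0,0,0],"jaw":1},
    {"xyz":[8.5,0,0.5],"twist":[0,0,0],"jaw":1},
    {"xyz":[8.5,0,1.5],"twist":[0,0,0],"jaw":1},
    {"xyz":[8.5,0,2.4],"twist":[0,0,0],"jaw":1},
    {"xyz":[8.5,0,2.4],"twist":[0,0,0],"jaw":1},
    {"xyz":[8.5,0,2.4],"twist":[0,0,0],"jaw":1},
  ],
)

```text
time_s: 10.62
tool_pos: [0.5951, 0.0904, 0.3501]
tool_rot: [180.0, 0.2, 7.6]
force: [0.2, -0.7, 0.0]
grip_width: 0.0003
grasp_force: 0.0
```

```bash
python3 -c "
from h import *
print(here())"
```

```text
t 10.62 grasp(cab mm) [ 18.   -0.7 186.1] rot [180.    0.2   7.6] F(cab) [ 0.1 -0.7  0. ] w 0.3 gf 0.0
```

>>> servo_tool(
  plan=[
    {"xyz":[0.2,0,0.4],"twist":[0,0,0],"jaw":1},
    {"xyz":[0.2,0,0.7],"twist":[0,0,0],"jaw":1},
    {"xyz":[0.2,0,1.0],"twist":[0,0,0],"jaw":1},
    {"xyz":[0.2,0,1.0],"twist":[0,0,0],"jaw":1},
  ],
)

```text
time_s: 10.95
tool_pos: [0.5979, 0.0907, 0.3417]
tool_rot: [180.0, -0.0, 7.5]
force: [-0.5, 0.0, 2.1]
grip_width: 0.0003
grasp_force: 1.3
```

>>> servo_tool(
  plan=[
    {"xyz":[0.1,0,0.1],"twist":[0,0,0],"jaw":1},
    {"xyz":[0.2,0,0.15],"twist":[0,0,0],"jaw":1},
    {"xyz":[0.25,0,0.2],"twist":[0,0,0],"jaw":1},
    {"xyz":[0.25,0,0.2],"twist":[0,0,0],"jaw":1},
  ],
)

```text
time_s: 11.28
tool_pos: [0.6009, 0.0911, 0.3397]
tool_rot: [180.0, -0.0, 7.5]
force: [-2.6, -0.3, 5.3]
grip_width: 0.0003
grasp_force: 2.1
```

```bash
python3 -c "
from h import *
print(here())"
```

```text
t 11.28 grasp(cab mm) [ 24.5  -0.7 175.7] rot [180.   -0.    7.5] F(cab) [-2.6  0.   5.3] w 0.3 gf 2.1
```

>>> servo_tool(
  plan=[
    {"xyz":[0.15,0,0.15],"twist":[0,0,0],"jaw":1},
    {"xyz":[0.3,0,0.3],"twist":[0,0,0],"jaw":1},
    {"xyz":[0.45,0,0.4],"twist":[0,0,0],"jaw":1},
    {"xyz":[0.6,0,0.55],"twist":[0,0,0],"jaw":1},
    {"xyz":[0.6,0,0.55],"twist":[0,0,0],"jaw":1},
  ],
)

```text
time_s: 11.7
tool_pos: [0.6073, 0.092, 0.3345]
tool_rot: [-180.0, -0.1, 7.5]
force: [-1.5, -0.0, 6.0]
grip_width: 0.0006
grasp_force: 2.4
```

```bash
cat >> h.py <<'E'
def tip():
    o=env.get_obs(); R=Ro.from_euler("xyz",o["tool_rot"],degrees=True); g=o["tool_pos"]+R.apply([.0095,0,.182])-[P[0],P[1],0]
    x=(np.cos(P[2])*g[0]+np.sin(P[2])*g[1]); z=g[2]-.105; r=np.hypot(x,z)
    return here(o)+" corner %.1f %.1f r %.1f th~%.2f"%(x*1e3,g[2]*1e3,r*1e3,np.arctan2(z,x)-np.arcsin(.004/r))
E
python3 -c "
from h import *
print(tip())"
```

```text
t 11.70 grasp(cab mm) [ 31.1  -0.6 170.5] rot [-1.8e+02 -1.0e-01  7.5e+00] F(cab) [-1.5  0.1  6. ] w 0.6 gf 2.4 corner 40.6 152.6 r 62.6 th~0.80
```

>>> servo_tool(
  plan=[
    {"xyz":[0.15,0,0.15],"twist":[0,0,0],"jaw":1},
    {"xyz":[0.3,0,0.32],"twist":[0,0,0],"jaw":1},
    {"xyz":[0.45,0,0.5],"twist":[0,0,0],"jaw":1},
    {"xyz":[0.6,0,0.65],"twist":[0,0,0],"jaw":1},
    {"xyz":[0.75,0,0.85],"twist":[0,0,0],"jaw":1},
    {"xyz":[0.9,0,1.05],"twist":[0,0,0],"jaw":1},
    {"xyz":[0.9,0,1.05],"twist":[0,0,0],"jaw":1},
  ],
)

```text
time_s: 12.28
tool_pos: [0.6165, 0.0933, 0.3242]
tool_rot: [-180.0, -0.2, 7.5]
force: [0.0, 0.5, 5.4]
grip_width: 0.0006
grasp_force: 2.3
```

```bash
python3 -c "
from h import *
print(tip())"
```

```text
t 12.28 grasp(cab mm) [ 40.6  -0.4 160.2] rot [-180.    -0.2    7.5] F(cab) [0.1 0.5 5.4] w 0.6 gf 2.3 corner 50.2 142.2 r 62.5 th~0.57
```

>>> servo_tool(
  plan=[
    {"xyz":[0.12,0,0.2],"twist":[0,0,0],"jaw":1},
    {"xyz":[0.25,0,0.4],"twist":[0,0,0],"jaw":1},
    {"xyz":[0.36,0,0.6],"twist":[0,0,0],"jaw":1},
    {"xyz":[0.46,0,0.8],"twist":[0,0,0],"jaw":1},
    {"xyz":[0.56,0,1.0],"twist":[0,0,0],"jaw":1},
    {"xyz":[0.65,0,1.2],"twist":[0,0,0],"jaw":1},
    {"xyz":[0.65,0,1.2],"twist":[0,0,0],"jaw":1},
  ],
)

```text
time_s: 12.87
tool_pos: [0.6229, 0.0941, 0.3118]
tool_rot: [-180.0, -0.2, 7.5]
force: [1.0, 0.4, 2.3]
grip_width: 0.0007
grasp_force: 1.4
```

```bash
python3 -c "
from h import *
print(tip())"
```

```text
t 12.87 grasp(cab mm) [ 47.   -0.5 147.8] rot [-180.    -0.2    7.5] F(cab) [1.1 0.3 2.3] w 0.7 gf 1.4 corner 56.5 129.8 r 61.7 th~0.35
```

The force is lower than a drawing latch should give (2.3 N), so I'll check the claw.

```bash
python3 - <<'E'
from h import *
import cv2
c=env.read_camera("wrist"); s=env.read_camera("scene"); t=env.read_camera("top")
a=cv2.resize(c["img"][20:320,200:450],None,fx=1.6,fy=1.6)[:,:380]; b=cv2.resize(s["img"][160:220,325:385],(420,480),interpolation=cv2.INTER_CUBIC)
cv2.imwrite("pics/g5.png",np.hstack([a,b])[:,:,::-1])
w=lambda X:((proj(c,cw(P,X))-[200,20])*1.6).round().tolist()
for x in (-.042,-.045,-.048,-.051): print(x,"bar z.104",w([x,0,.104]),"plate",w([x-.01,0,.104]),"knob",w([x-.013,0,.126]))
print("lip nominal -.054",w([-.054,0,.112]),"front edge relaxed",w([-.091,0,.09]),"drawn5",w([-.086,0,.09]),"gasket -.042",w([-.042,0,.09]),"edge -.03",w([-.03,-.05,.09]))
E
```

```text
-0.042 bar z.104 [[193.0, 561.0]] plate [[193.0, 581.0]] knob [[193.0, 633.0]]
-0.045 bar z.104 [[193.0, 567.0]] plate [[193.0, 587.0]] knob [[193.0, 639.0]]
-0.048 bar z.104 [[193.0, 573.0]] plate [[193.0, 592.0]] knob [[193.0, 645.0]]
-0.051 bar z.104 [[193.0, 579.0]] plate [[193.0, 598.0]] knob [[193.0, 651.0]]
lip nominal -.054 [[193.0, 600.0]] front edge relaxed [[193.0, 626.0]] drawn5 [[193.0, 618.0]] gasket -.042 [[193.0, 537.0]] edge -.03 [[312.0, 513.0]]
```

View pics/g5.png

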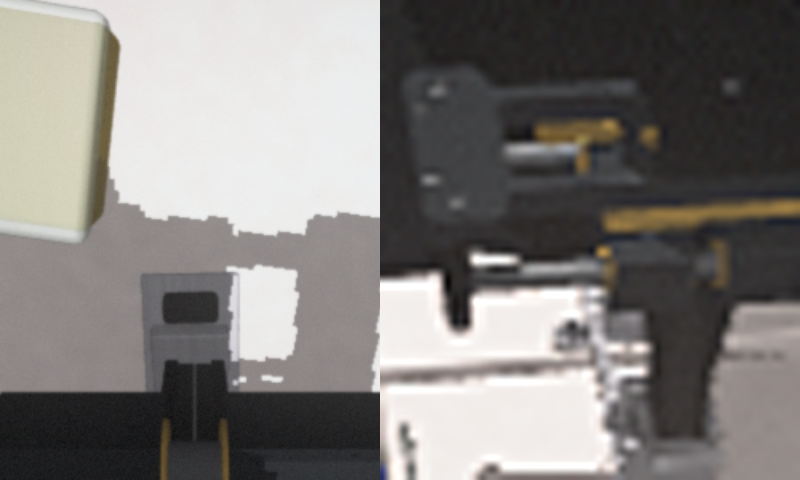

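The hand hides the claw, showing only the handle and fingers at (195,370). I can still measure the drawer's gap and front edge numerically in the scene and top pictures, before against now.

```bash
cat > edge.py <<'E'
from h import *
import cv2
# drawer front edge position: profile along cabinet x at z=.09, before vs now
xs=np.arange(-.105,-.02,.0015)
for cam in ("top","scene"):
    c=env.read_camera(cam); old=cv2.imread(f"pics/{cam}0.png",0).astype(np.float32); new=cv2.cvtColor(c["img"],cv2.COLOR_RGB2GRAY).astype(np.float32)
    for nm,ysr in (("-y",np.arange(-.09,-.04,.004)),("+y",np.arange(.04,.09,.004))):
        pr=[]
        for im in (old,new):
            acc=[]
            for y in ysr:
                p=proj(c,cw(P,[[x,y,.09] for x in xs])).astype(np.float32); acc.append(cv2.remap(im,p[None,:,0],p[None,:,1],cv2.INTER_LINEAR)[0])
            pr.append(np.median(acc,0))
        f=[]
        for v in pr:
            lo,hi=v[xs<-.1].mean(),v[(xs>-.085)&(xs<-.06)].max(); m=(lo+hi)/2; i=np.argmax(v>m); f.append(1e3*(xs[i-1]+.0015*(m-v[i-1])/(v[i]-v[i-1])))
        print(cam,nm,"front edge old/new mm",np.round(f,1),"gap min",[ (xs[(xs>-.06)][v[xs>-.06].argmin()]*1e3).round(1) for v in pr],"dark area",[((1-v[xs>-.06]/v[xs>-.06].max()).sum()*1.5).round(1) for v in pr])
E
python3 edge.py
```

```text
top -y front edge old/new mm [-88.5 -83.6] gap min [np.float64(-36.0), np.float64(-31.5)] dark area [np.float32(9.8), np.float32(20.4)]
top +y front edge old/new mm [-91.1 -88.1] gap min [np.float64(-39.0), np.float64(-36.0)] dark area [np.float32(10.0), np.float32(1.9)]
scene -y front edge old/new mm [-89.7 -72.8] gap min [np.float64(-30.0), np.float64(-30.0)] dark area [np.float32(6.8), np.float32(4.2)]
scene +y front edge old/new mm [-90.2 -18.5] gap min [np.float64(-31.5), np.float64(-60.0)] dark area [np.float32(6.4), np.float32(7.6)]
```

The top camera shows the drawer front edge moved in by 3–5 mm, so the latch is drawing. I'll carry on down.

>>> servo_tool(
  plan=[
    {"xyz":[0.1,0,0.25],"twist":[0,0,0],"jaw":1},
    {"xyz":[0.18,0,0.5],"twist":[0,0,0],"jaw":1},
    {"xyz":[0.25,0,0.75],"twist":[0,0,0],"jaw":1},
    {"xyz":[0.32,0,1.0],"twist":[0,0,0],"jaw":1},
    {"xyz":[0.37,0,1.25],"twist":[0,0,0],"jaw":1},
    {"xyz":[0.4,0,1.5],"twist":[0,0,0],"jaw":1},
    {"xyz":[0.4,0,1.5],"twist":[0,0,0],"jaw":1},
  ],
)

```text
time_s: 13.7
tool_pos: [0.6254, 0.094, 0.2948]
tool_rot: [180.0, 0.2, 7.5]
force: [-0.5, 0.1, -0.3]
grip_width: 0.0005
grasp_force: 0.0
```

```bash
python3 -c "
from h import *
print(tip())"
```

```text
t 13.70 grasp(cab mm) [ 48.6  -1.1 130.8] rot [180.    0.2   7.5] F(cab) [-0.5  0.2 -0.3] w 0.5 gf 0.0 corner 58.0 112.8 r 58.5 th~0.07
```

The lever has dropped away by itself. I'll touch down to confirm it is flat, then withdraw.

>>> servo_tool(
  plan=[
    {"xyz":[0,0,0.2],"twist":[0,0,0],"jaw":1},
    {"xyz":[0,0,0.4],"twist":[0,0,0],"jaw":1},
    {"xyz":[0,0,0.5],"twist":[0,0,0],"jaw":1},
    {"xyz":[0,0,0.5],"twist":[0,0,0],"jaw":1},
  ],
)

```text
time_s: 14.03
tool_pos: [0.6259, 0.0943, 0.2917]
tool_rot: [180.0, 0.0, 7.5]
force: [-1.6, -0.4, 2.4]
grip_width: 0.0005
grasp_force: 1.5
```

```bash
python3 -c "
from h import *
print(tip())"
```

```text
t 14.03 grasp(cab mm) [ 49.5  -0.8 127.7] rot [180.    0.    7.5] F(cab) [-1.6 -0.2  2.4] w 0.5 gf 1.5 corner 59.0 109.7 r 59.2 th~0.01
```

>>> servo_tool(
  plan=[
    {"xyz":[0,0,-2],"twist":[0,0,0],"jaw":1},
    {"xyz":[0,0,-6],"twist":[0,0,0],"jaw":1},
    {"xyz":[-4,0,-10],"twist":[0,0,0],"jaw":1},
    {"xyz":[-7,0,-13],"twist":[0,0,0],"jaw":1},
    {"xyz":[-10,0,-16],"twist":[0,0,0],"jaw":1},
    {"xyz":[-12,0,-18],"twist":[0,0,0],"jaw":1},
    {"xyz":[-12,0,-18],"twist":[0,0,0],"jaw":1},
    {"xyz":[-12,0,-18],"twist":[0,0,0],"jaw":1},
  ],
)

```text
time_s: 14.7
tool_pos: [0.5061, 0.0792, 0.4742]
tool_rot: [179.8, -0.3, 7.5]
force: [0.5, 0.0, -0.5]
grip_width: 0.0003
grasp_force: 0.0
```

```bash
python3 edge.py; python3 - <<'E'
from h import *
import cv2
print(here()); c=env.read_camera("wrist"); s=env.read_camera("scene")
a=cv2.resize(c["img"][0:240,220:420],(400,480)); b=cv2.resize(s["img"][170:230,330:390],(400,480),interpolation=cv2.INTER_CUBIC)
cv2.imwrite("pics/g6.png",np.hstack([a,b])[:,:,::-1])
f=lambda X:(proj(c,cw(P,X))-[220,0])*2
g=lambda X:(((proj(s,cw(P,X))-[330,170]+.5)*[400/60,8])+[400,0])
for n,X in (("hand end th0",hand(0,.072)),("bar -.047",[-.047,0,.105]),("knob",[-.057,0,.129]),("front",[-.086,0,.09])): print(n,f(X).round(),g(X).round())
E
```

```text
top -y front edge old/new mm [-88.5 -98.1] gap min [np.float64(-36.0), np.float64(-31.5)] dark area [np.float32(9.8), np.float32(1.0)]
top +y front edge old/new mm [-91.1 -96.9] gap min [np.float64(-39.0), np.float64(-60.0)] dark area [np.float32(10.0), np.float32(4.7)]
scene -y front edge old/new mm [-89.7 -90.1] gap min [np.float64(-30.0), np.float64(-30.0)] dark area [np.float32(6.8), np.float32(4.2)]
scene +y front edge old/new mm [-90.2 -85.2] gap min [np.float64(-31.5), np.float64(-28.5)] dark area [np.float32(6.4), np.float32(5.5)]
t 14.80 grasp(cab mm) [-70.2  -1.3 306.9] rot [180.   -0.    7.5] F(cab) [-0.2  0.4 -1.3] w 0.6 gf 0.0
hand end th0 [[201.  44.]] [[660. 445.]]
bar -.047 [[201. 314.]] [[609. 214.]]
knob [[200. 345.]] [[609. 139.]]
front [[201. 383.]] [[593. 177.]]
```

View pics/g6.png

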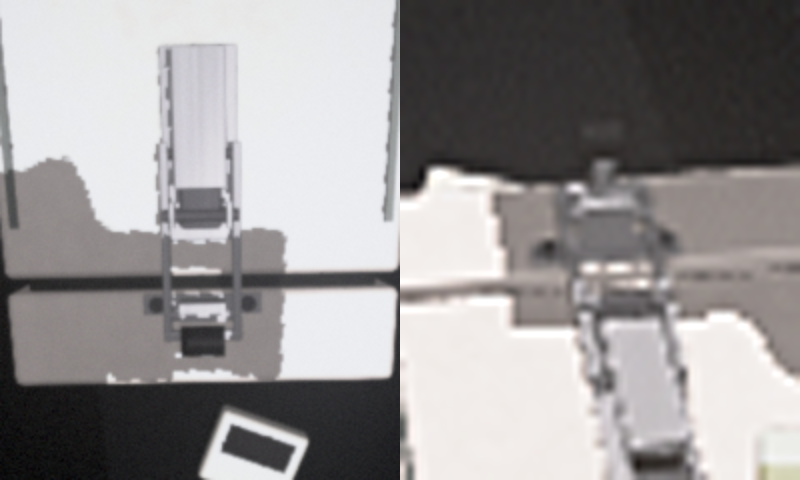

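The handle end is at (199,44), where a flat lever should put it. The knob is at (203,340) and the drawer front edge at about row 382, which matches being drawn in roughly 5 mm. The latch is closed and nothing else looks moved.

```bash
python3 -c "
from cell import env
print(env.sign_off())"
```

```text
the job is handed in; nothing more can be done
None
```

The latch is closed and the job is handed in: the lever lies flat, the bar is hooked on the keeper, the drawer is drawn in about 5 mm by camera estimate, and the arm is clear of everything; no verdict came back at hand-in.

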